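Find the stamped parts crate and push it to the dispatch line

TASK

Two look-alike grey parts crates stand on the welding table with their mouths up, one on each side of the white dispatch line; one of them has a ring with a bar across it stamped on its underside. With the fingers only, tip each crate over away from you onto its far side, so that both show you their undersides; then gently push the stamped one sideways along the table, still lying, until its middle is over the line. Do not grasp or lift anything, leave the other crate lying where it fell, and do not disturb the tin, the tape measure or the pipe ring.

Things in the scene. Friction and masses are not known exactly. Their poses are not given: they have to be found in the camera images.
- stamped_crate: Open grey sheet-steel parts crate, empty, 0.3 to 0.6 kg, 80 deep (x) x 100 wide (y) x 130 high (z), walls 4. Starts mouth up, a wide face to the robot (turned up to 0.3 rad). Origin: centre of the underside; x points away from the robot, z to the mouth. Underside stamp: dark raised ring, 53 across, with a bar; unseen until tipped. May be left or right of the line.
- plain_crate: Open grey sheet-steel parts crate, empty, 0.3 to 0.6 kg, 80 deep (x) x 100 wide (y) x 130 high (z), walls 4. Starts mouth up, a wide face to the robot (turned up to 0.3 rad). Origin: centre of the underside; x points away from the robot, z to the mouth. Underside plain. Either crate, pushed away 100 to 120 mm up its near face, tips about its far bottom edge, and falls past about 40 degrees.
- stamped_crate_center (a point): Centre of the stamped crate, on its axis, 65 mm from the underside; axes as the crate's. Once it lies on its far face: this point is 40 mm above the table, 50 mm from each side wall (the crate's +y and -y faces); the crate is 80 high, its z axis level and pointing away from the robot, x straight down, underside to the robot.
- dispatch_line: White line drawn on the table plate, 10 wide x 260 long, flat, with a 60 mm cross bar at each end; origin at its middle, its x axis runs along the line away from the robot (turned at most 0.15 rad). Fixed, nothing stands up from it.
- paste_tin: Bystander: round tin, 69 diameter x 44 high, standing; origin at the centre of its underside. Leave alone.
- tape_measure: Bystander: tape measure, 62 x 79 x 36 high; origin at the centre of its underside. Leave alone.
- pipe_ring_2: Bystander: rusty pipe offcut standing on end, 34 diameter x 50 high; origin at the centre of its underside. Leave alone.
Things that resemble listed ones, but are neither listed nor needed, are in the scene too. Leave any yellow look-alike of the plain_crate alone.

How it is judged:
On the way, in this order (a step that is already met when the one before it is completed fails the run):
1. one of the crates has been tipped over and lies on its far side (((angle between stamped_crate's own x axis and vertical above 2.9 rad and angle between stamped_crate's own z axis and vertical between 1.4 and 1.75 rad) or (angle between plain_crate's own x axis and vertical above 2.9 rad and angle between plain_crate's own z axis and vertical between 1.4 and 1.75 rad))), for 0.2 s.
2. both crates lie on their far sides (angle between each of stamped_crate, plain_crate's own x axis and vertical above 2.9 rad and angle between stamped_crate's own z axis and vertical between 1.4 and 1.75 rad and angle between plain_crate's own z axis and vertical between 1.4 and 1.75 rad), for 0.2 s.
3. the stamped crate, lying, has been pushed onto the line (angle between stamped_crate's own x axis and vertical above 2.9 rad and angle between stamped_crate's own z axis and vertical between 1.4 and 1.75 rad and y of stamped_crate_center in the frame of dispatch_line between -0.025 and 0.025 m and x of stamped_crate_center in the frame of dispatch_line between -0.13 and 0.13 m), for 0.2 s.
At the end, for the whole second after the job is handed in: Both crates lie at rest on their far sides, undersides to the robot; the stamped one's middle is within 25 mm of the line sideways and between its ends; the plain one lies where it fell (origin within 130 mm of its start; tipping alone moves it about 60 mm) (all of step 3 and angle between plain_crate's own x axis and vertical above 2.9 rad and angle between plain_crate's own z axis and vertical between 1.4 and 1.75 rad and linear speed of each of stamped_crate, plain_crate below 0.01 m/s and distance of plain_crate from where it was at the start of the episode below 0.13 m); the robot touches nothing.
It fails at once if a crate is gripped between the fingers or pushed roughly (fingers press on it with more than 30 N in all) (contact force between the fingers and stamped_crate above 30 N or contact force between the fingers and plain_crate above 30 N).
It fails at once if a crate is lifted off the table (more than about 12 mm) (((angle between stamped_crate's own x axis and vertical above 2.75 rad and height (world z) of stamped_crate above 0.055 m) or (angle between stamped_crate's own z axis and vertical below 0.1 rad and height (world z) of stamped_crate above 0.012 m) or height (world z) of stamped_crate above 0.075 m) or ((angle between plain_crate's own x axis and vertical above 2.75 rad and height (world z) of plain_crate above 0.055 m) or (angle between plain_crate's own z axis and vertical below 0.1 rad and height (world z) of plain_crate above 0.012 m) or height (world z) of plain_crate above 0.075 m)).
It fails at once if the plain crate is pushed away (origin more than 130 mm from its start) (distance of plain_crate from where it was at the start of the episode above 0.13 m).
It fails at once if a bystander is moved more than 20 mm (distance of any of paste_tin, tape_measure, pipe_ring_2 from where it was at the start of the episode above 0.02 m).
It also fails if it takes over 61 s, if anything falls off the work surface, if the arm or the gripper's body presses on something with over 40 N, if the wrist force passes 120 N, or if a joint passes its speed limit or range.

ROBOT

A 6-joint arm with a two-finger parallel gripper is mounted at the origin on a cart in front of the work surface, level with it; the furniture and walls round the work are solid. World frame = base frame: x ahead of the robot, y to its left, z up, the work surface at z = 0. Lengths are in m, angles in rad, forces in N, time in s.
With the tool pointing down it reaches from about 0.225 to 0.875 m from the base axis. Payload 3.4 kg.
Tool frame: the origin (TCP) lies at the very end of the fingers, on their centre line; the grasp point (between the pads) lies 19 mm behind it (manip.pinch_z is the distance from the TCP to the grasp point, in m); z points along the fingers, y is the line along which they close (so a half turn about z gives the same grasp; the last joint's range is limited). The gripper opens to 85 mm and grips with 20 to 120 N. Pads are 22 mm wide; open, the fingers measure 114 mm over their backs; the gripper's body (76 mm by 85 mm) begins 54 mm behind the grasp point. The pads swing forward as they close: fully open they stand 13 mm farther back than shut.
Start: joints at [1.088, 0.276, 1.505, -0, 1.361, -0.121], TCP at [0.204, 0.538, 0.231] pointing down, gripper open.
Joint ranges: [-2.89, 2.89], [-0.75, 2.08], [0.22, 2.7], [-1.18, 4.32], [0.11, 2.71], [-2.7, 2.7]. Speed limits (rad/s): [2.57, 2.57, 3.14, 3.14, 3.14, 3.14].

INTERFACE

Orientations are given as a unit quaternion [w, x, y, z].
In Python, from rig import manip gives the robot as it stands. The module is installed in compiled form; this text tells all that it offers.
- The arm moves only by the shell command python3 -m jog 'ROWS' [FORCE]. ROWS is JSON, a list of rows, each an object of numbers: "dx", "dy", "dz": the shift along the tool's x, y, z each as a share of 25 cm, from -1 to 1; "ax", "ay", "az": the turn, a rotation vector about the tool's x, y, z each as a share of 90 degrees, from -1 to 1; "grip": the opening, from -1 (shut) to 1 (fully open), so that 0 is half open. A call has 1 to 5 rows; each row is the pose to reach, as a shift and turn from the pose commanded when the call began, along the tool's axes at that moment; what a row does not reach only later rows make up. A row lasts 1/12 s, in which the tool goes at most 41.7 mm and 7.16 degrees, less where a joint would pass 70% of its speed; a pose out of reach is approached as far as the arm can. A call with a number of a shift or a turn outside -1 to 1 is refused whole. A call with a gripper value outside its range is refused whole. The fingers move at their own pace and stop on an object; FORCE is the grip in N (left out, the last holds). Time passes only in rows, so rows that repeat a pose let the fingers close. It gives the time, the measured TCP pose, the force, the opening and the grip force at its end, in the units of the state.
- manip.get_state(): the state, without advancing time (a new reading comes with each control period).
- manip.get_image(name): name is "side" or "top"; returns a dict with "img" (480x640x3 uint8, red, green, blue), "mtx" (3x3 intrinsics, pixels), "k1" (the pictures are not rectified: a ray, as slopes to the right and down, at radius r is drawn at 1 + k1 r^2 times it, then the intrinsics apply), "world_to_cam" (4x4, takes a point from world to camera coordinates). Camera axes: x right, y down, z forward; pixel columns grow to the right and rows downward; lengths in m; the calibration is good to about 2 mm. A picture is of the moment at which its call begins. There is no depth.
- manip.sign_off(): hands the job in; it is judged then, once.
The state is a dict: "clock": time; "qpos": joint angles; "qd": joint speeds; "effort": joint torques, N m; "position": TCP position; "ee_rot": TCP orientation; "contact_force": force on the tool from outside, world axes, zero at the start; "moment": the same for the moment, N m; "width": finger opening in m; "gripper_force": force on a finger pad.
Only numpy, scipy, OpenCV 4.12 (cv2) and the standard library are available. Lean on these libraries where they do the work, as an engineer would, in place of code of your own. Each camera call takes 0.05 s, during which the arm holds its last target. There are 200 camera calls.

## Working session

There is one attempt and no reset: what is moved stays moved. The work goes in short steps, Python scripts to look and compute and a shell command to move; the robot and the scene stay as the last step left them, time stands still between calls to the robot, and variables do not carry over. Pictures are saved under pics/ and viewed, at most 10 in all, crops included, and the job is handed in when it is done.

```bash
mkdir -p pics
cat > h.py <<'E'
from rig import manip
import numpy as np, cv2
def shot(n,f=None):
    d=manip.get_image(n)
    if f: cv2.imwrite('pics/'+f,d['img'][:,:,::-1])
    return d
def ray(d,u,v):
    K=np.array(d['mtx'],float);M=np.array(d['world_to_cam'],float)
    p=cv2.undistortPoints(np.array([[[u,v]]],float),K,np.array([d['k1'],0,0,0.]))[0,0]
    R,t=M[:3,:3],M[:3,3]
    return -R.T@t, R.T@np.array([p[0],p[1],1])
def onz(d,u,v,z):
    o,r=ray(d,u,v); return o+r*(z-o[2])/r[2]
def proj(d,P):
    M=np.array(d['world_to_cam'],float);R,t=M[:3,:3],M[:3,3]
    return cv2.projectPoints(np.array(P,float).reshape(-1,3),cv2.Rodrigues(R)[0],t,np.array(d['mtx'],float),np.array([d['k1'],0,0,0.]))[0][:,0]
E
python3 - <<'E'
from h import *
for n in('top','side'):
    d=shot(n,n+'0.png');o,r=ray(d,320,240);print(n,o,r,d['k1'],d['mtx'][0])
print(manip.get_state())
E
```

```text
top [0.45911272 0.04111558 0.93316122] [ 0.12510563  0.01944981 -0.99196989] 0.017190124183952292 [443.98978303   0.         322.46460171]
side [ 0.47975859 -0.73518035  0.5478731 ] [ 0.08848497  0.83918881 -0.53669158] -0.009347081716656444 [492.48122926   0.         321.30050994]
{'clock': 0.1, 'qpos': array([ 1.08800207e+00,  2.76522694e-01,  1.50601944e+00, -9.58609505e-06,
        1.36073173e+00, -1.21000467e-01]), 'qd': array([ 0.00086932, -0.00220379, -0.00170367, -0.00119535, -0.00045417,
        0.00025284]), 'effort': array([ 1.58106071e-03, -4.17698872e+01, -2.46406281e+01, -1.26289865e-04,
        5.83215966e-03,  6.84340478e-07]), 'position': array([0.20330223, 0.53733646, 0.23052625]), 'ee_rot': array([-2.45465007e-04,  1.79910854e-01,  9.83682559e-01, -8.03984198e-04]), 'contact_force': array([-0.4718582 ,  0.8281958 , -0.09315216]), 'moment': array([-0.0089277 ,  0.00993867, -0.00108956]), 'gripper_force': 0.0, 'width': 0.08571529887176431}
```

View pics/top0.png

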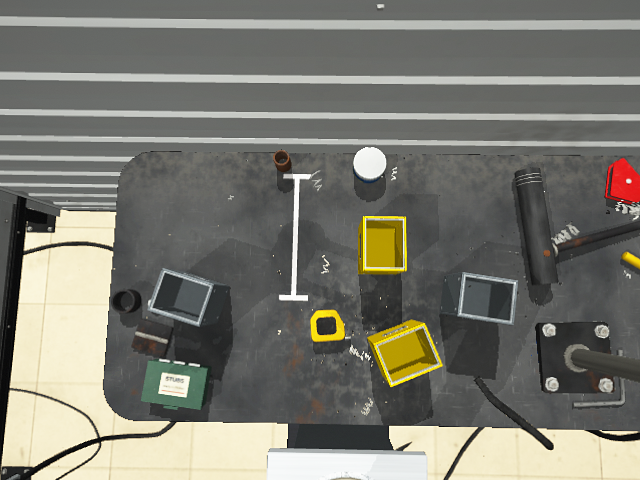

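View pics/side0.png

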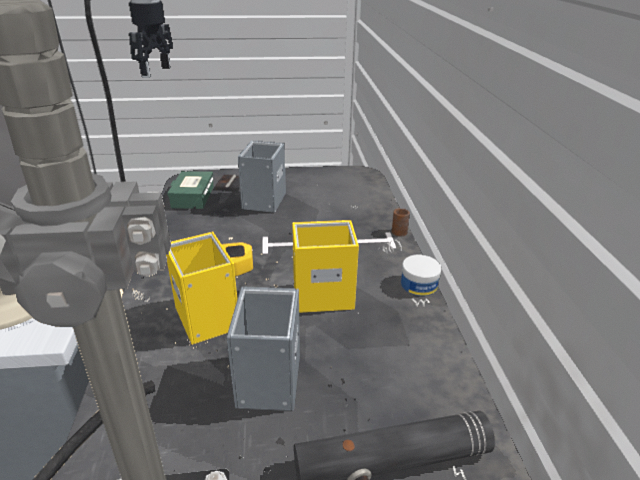

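The top view has +x up and +y left. The two grey candidates are at (182,297) left of the line and (487,298) right of it. The yellow look-alikes at (384,245) and (405,352) are to be left alone. The line runs from (298,177) to (293,298). The tape measure is at (327,326), the pipe ring at (282,160) and the tin at (370,165).

```bash
cat > m.py <<'E'
from h import *
d=shot('top');im=d['img'];g=im.astype(int)
out=[]
for nm,(x0,x1,y0,y1) in dict(L=(140,235,258,335),R=(440,530,262,335)).items():
    c=g[y0:y1,x0:x1]; m=((c.min(2)>120)).astype(np.uint8)
    n,l,s,_=cv2.connectedComponentsWithStats(m); k=1+s[1:,4].argmax()
    v,u=np.nonzero(l==k)
    P=np.array([onz(d,a+x0,b+y0,.13)[:2] for a,b in zip(u,v)]).astype(np.float32)
    r=cv2.minAreaRect(P*1000); print(nm,len(P),r); b=cv2.boxPoints(r)/1000;print(b.round(3).tolist())
    q=cv2.resize(im[y0:y1,x0:x1],None,fx=4,fy=4,interpolation=cv2.INTER_CUBIC)
    for p in proj(d,np.c_[b,np.full(4,.13)]): cv2.circle(q,tuple(int(t) for t in (p-[x0,y0]+.5)*4),3,(255,0,0),-1)
    out.append(cv2.resize(q,(380,308)))
cv2.imwrite('pics/crop.png',np.hstack(out)[:,:,::-1])
for n,u,v,z in[('line far',298.5,177,0),('line near',293.5,298,0),('tape',327,326,.036),('tin',370,162,.044),('ring',282,157,.05),('greenbox',175,375,.04),('Y1',384,243,.13),('Y2',405,352,.13),('Y1a',361,217,.13),('Y1b',406,272,.13),('Y1c',360,272,.13),('Y2 corners',369,349,.13),('',424,322,.13),('',441,366,.13),('',390,385,.13),('tapeL',310,325,.036),('tapeR',345,335,.036),('tapetop',320,311,.036),('pipe',545,280,.05),('pipe',515,172,.05),('blackring',126,300,.0),('plate',540,322,.02),('brown',150,335,.02)]: print(n,onz(d,u,v,z).round(3))
E
python3 m.py
```

```text
L 682 ((457.3260498046875, 308.4561767578125), (102.03994750976562, 81.79232025146484), 73.83577728271484)
[[0.40400001406669617, 0.2709999978542328], [0.4819999933242798, 0.24799999594688416], [0.5109999775886536, 0.34599998593330383], [0.4320000112056732, 0.36899998784065247]]
R 680 ((460.4835510253906, -242.9420928955078), (99.01277923583984, 78.81851196289062), 82.00637817382812)
[[0.41499999165534973, -0.28600001335144043], [0.49300000071525574, -0.296999990940094], [0.5059999823570251, -0.19900000095367432], [0.42800000309944153, -0.18799999356269836]]
line far [0.713 0.108 0.   ]
line near [0.454 0.113 0.   ]
tape [0.4   0.042 0.036]
tin [ 0.734 -0.042  0.044]
ring [0.741 0.139 0.05 ]
greenbox [0.302 0.338 0.04 ]
Y1 [ 0.556 -0.06   0.13 ]
Y2 [ 0.363 -0.096  0.13 ]
Y1a [ 0.604 -0.018  0.13 ]
Y1b [ 0.504 -0.099  0.13 ]
Y1c [ 0.503 -0.016  0.13 ]
Y2 corners [ 0.368 -0.032  0.13 ]
 [ 0.416 -0.13   0.13 ]
 [ 0.341 -0.158  0.13 ]
 [ 0.307 -0.069  0.13 ]
tapeL [0.402 0.076 0.036]
tapeR [0.383 0.006 0.036]
tapetop [0.429 0.057 0.036]
pipe [ 0.497 -0.384  0.05 ]
pipe [ 0.714 -0.335  0.05 ]
blackring [0.446 0.463 0.   ]
plate [ 0.414 -0.385  0.02 ]
brown [0.376 0.4   0.02 ]
```

View pics/crop.png

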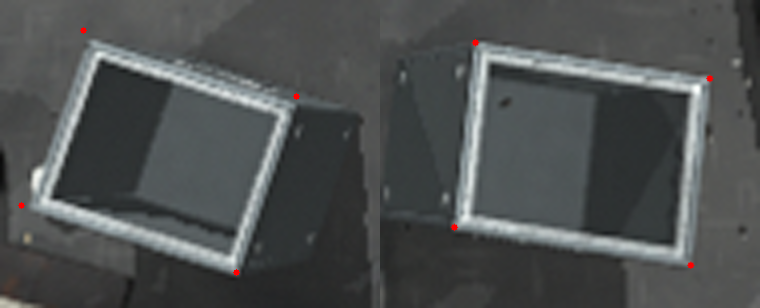

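Both rims measure about 100 x 80 mm, so they fit the crates. L is at (0.457, 0.308) with yaw -0.28, and R at (0.460, -0.243) with yaw -0.14. I'll tip L first, with the fingers shut.

```bash
cat > go.py <<'E'
# usage: go.py x y z yaw : shares needed to reach pose (tool down, tool -x heading yaw)
import sys
from h import *
from scipy.spatial.transform import Rotation as R
x,y,z,a=map(float,sys.argv[1:5]); s=manip.get_state()
q=s['ee_rot'];Rc=R.from_quat([q[1],q[2],q[3],q[0]])
Rt=R.from_matrix(np.array([[-np.cos(a),np.sin(a),0],[-np.sin(a),-np.cos(a)*-1,0],[0,0,-1.]])) 
d=Rc.inv().apply(np.array([x,y,z])-s['position'])/.25
w=(Rc.inv()*Rt).as_rotvec()/(np.pi/2)
print('t',round(s['clock'],2),'pos',s['position'].round(4),'F',s['contact_force'].round(1),'w',round(s['width'],3)); print('d',d.round(3),'a',w.round(3))
E
python3 -m jog '[{"dx":-0.917,"dy":-0.525,"dz":0.48,"az":-0.05,"grip":-1},{"dx":-0.917,"dy":-0.525,"dz":0.48,"az":-0.05,"grip":-1},{"dx":-0.917,"dy":-0.525,"dz":0.48,"az":-0.05,"grip":-1},{"dx":-0.917,"dy":-0.525,"dz":0.48,"az":-0.05,"grip":-1},{"dx":-0.917,"dy":-0.525,"dz":0.48,"az":-0.05,"grip":-1}]' 20; python3 go.py .371 .333 .11 -.28
```

```text
t 0.15 pos [0.2033 0.5374 0.2306] F [0.4 0.2 0.2] w 0.085
d [-0.917 -0.527  0.483] a [-0.001 -0.    -0.23 ]schema error: expected keys dx, dy, dz, ax, ay, az, grip
```

```bash
sed -i 's/\[\[-np.cos(a),np.sin(a),0\],\[-np.sin(a),-np.cos(a)\*-1,0\]/[[-np.cos(a),-np.sin(a),0],[-np.sin(a),np.cos(a),0]/' go.py
python3 -m jog '[{"dx":-0.917,"dy":-0.525,"dz":0.48,"ax":0,"ay":0,"az":-0.05,"grip":-1},{"dx":-0.917,"dy":-0.525,"dz":0.48,"ax":0,"ay":0,"az":-0.05,"grip":-1},{"dx":-0.917,"dy":-0.525,"dz":0.48,"ax":0,"ay":0,"az":-0.05,"grip":-1},{"dx":-0.917,"dy":-0.525,"dz":0.48,"ax":0,"ay":0,"az":-0.05,"grip":-1},{"dx":-0.917,"dy":-0.525,"dz":0.48,"ax":0,"ay":0,"az":-0.05,"grip":-1}]' 20; python3 go.py .371 .333 .11 -.28
```

```text
clock: 0.57
position: [0.3246, 0.3899, 0.1443]
ee_rot: [0.0, 0.141, 0.99, 0.0]
contact_force: [1.0, -0.0, -0.4]
width: 0.0255
gripper_force: 0.0
t 0.57 pos [0.3246 0.3899 0.1443] F [ 1.  -0.  -0.4] w 0.026
d [-0.242 -0.167  0.137] a [ 0.     0.    -0.002]
```

```bash
python3 -m jog '[{"dx":-0.24,"dy":-0.167,"dz":0.137,"ax":0,"ay":0,"az":0,"grip":-1},{"dx":-0.24,"dy":-0.167,"dz":0.137,"ax":0,"ay":0,"az":0,"grip":-1},{"dx":-0.24,"dy":-0.167,"dz":0.137,"ax":0,"ay":0,"az":0,"grip":-1},{"dx":-0.24,"dy":-0.167,"dz":0.137,"ax":0,"ay":0,"az":0,"grip":-1}]'; python3 go.py .371 .333 .11 -.28; python3 go.py .447 .311 .11 -.28
```

```text
clock: 0.9
position: [0.3703, 0.3328, 0.1098]
ee_rot: [-0.001, 0.143, 0.99, -0.001]
contact_force: [0.2, -0.1, 0.9]
width: -0.0002
gripper_force: 0.0
t 0.9 pos [0.3703 0.3328 0.1098] F [ 0.2 -0.1  0.9] w -0.0
d [-0.002  0.001 -0.001] a [-0.001 -0.001 -0.005]
t 0.9 pos [0.3703 0.3328 0.1098] F [ 0.2 -0.1  0.9] w -0.0
d [-0.319  0.003 -0.001] a [-0.001 -0.001 -0.005]
```

```bash
python3 -m jog '[{"dx":-0.06,"dy":0,"dz":0,"ax":0,"ay":0,"az":0,"grip":-1},{"dx":-0.11,"dy":0,"dz":0,"ax":0,"ay":0,"az":0,"grip":-1},{"dx":-0.135,"dy":0,"dz":0,"ax":0,"ay":0,"az":0,"grip":-1},{"dx":-0.16,"dy":0,"dz":0,"ax":0,"ay":0,"az":0,"grip":-1},{"dx":-0.185,"dy":0,"dz":0,"ax":0,"ay":0,"az":0,"grip":-1}]'
python3 -m jog '[{"dx":-0.025,"dy":0,"dz":0,"ax":0,"ay":0,"az":0,"grip":-1},{"dx":-0.05,"dy":0,"dz":0,"ax":0,"ay":0,"az":0,"grip":-1},{"dx":-0.075,"dy":0,"dz":0,"ax":0,"ay":0,"az":0,"grip":-1},{"dx":-0.1,"dy":0,"dz":0,"ax":0,"ay":0,"az":0,"grip":-1},{"dx":-0.125,"dy":0,"dz":0,"ax":0,"ay":0,"az":0,"grip":-1}]'
python3 - <<'E'
from h import *
d=shot('side','s1.png')
cv2.imwrite('pics/s1.png',cv2.resize(d['img'][120:260,120:420],None,fx=2,fy=2)[:,:,::-1])
E
```

```text
clock: 1.32
position: [0.4144, 0.3223, 0.1112]
ee_rot: [-0.0, 0.141, 0.99, 0.0]
contact_force: [-2.3, 0.8, 2.2]
width: -0.0002
gripper_force: 1.1
clock: 1.73
position: [0.4452, 0.3127, 0.111]
ee_rot: [0.0, 0.141, 0.99, 0.0]
contact_force: [-1.8, 0.7, 1.7]
width: 0.0002
gripper_force: 0.8
```

View pics/s1.png

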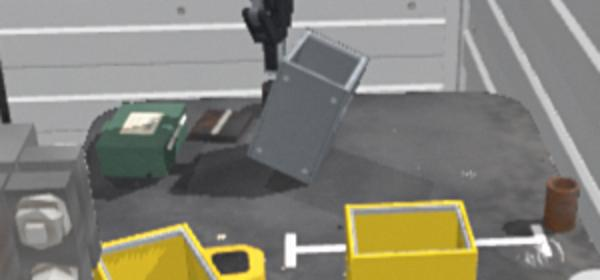

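The crop shows crate L at (310,110) tipping cleanly about its far edge, by about 25°. I'll carry on.

```bash
python3 -m jog '[{"dx":-0.025,"dy":0,"dz":0,"ax":0,"ay":0,"az":0,"grip":-1},{"dx":-0.05,"dy":0,"dz":0,"ax":0,"ay":0,"az":0,"grip":-1},{"dx":-0.075,"dy":0,"dz":0,"ax":0,"ay":0,"az":0,"grip":-1},{"dx":-0.1,"dy":0,"dz":0,"ax":0,"ay":0,"az":0,"grip":-1},{"dx":-0.12,"dy":0,"dz":0,"ax":0,"ay":0,"az":0,"grip":-1}]'
python3 -m jog '[{"dx":-0.02,"dy":0,"dz":0,"ax":0,"ay":0,"az":0,"grip":-1},{"dx":-0.04,"dy":0,"dz":0,"ax":0,"ay":0,"az":0,"grip":-1},{"dx":-0.04,"dy":0,"dz":0,"ax":0,"ay":0,"az":0,"grip":-1},{"dx":-0.04,"dy":0,"dz":0,"ax":0,"ay":0,"az":0,"grip":-1}]'
python3 - <<'E'
from h import *
d=shot('side','s1.png')
cv2.imwrite('pics/s2.png',cv2.resize(d['img'][120:260,120:420],None,fx=2,fy=2)[:,:,::-1])
E
```

```text
clock: 2.2
position: [0.4744, 0.3042, 0.1108]
ee_rot: [0.0, 0.141, 0.99, 0.0]
contact_force: [-0.6, 0.1, 0.0]
width: -0.0003
gripper_force: 0.0
clock: 2.53
position: [0.4831, 0.3016, 0.1108]
ee_rot: [-0.0, 0.141, 0.99, -0.0]
contact_force: [0.6, -0.3, 0.4]
width: -0.0
gripper_force: 0.0
```

View pics/s2.png

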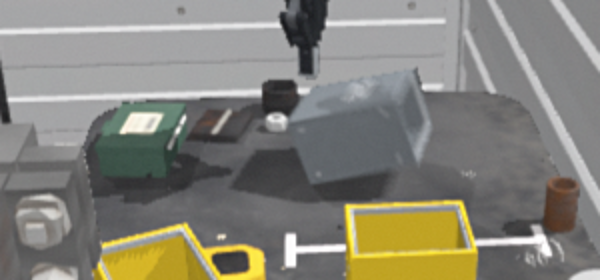

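Crate L has just tipped past its balance point and is dropping onto its far side. I'll lift off and go over to the right crate.

```bash
python3 -m jog '[{"dx":0.05,"dy":0,"dz":-0.15,"ax":0,"ay":0,"az":0,"grip":-1},{"dx":0.1,"dy":0,"dz":-0.3,"ax":0,"ay":0,"az":0,"grip":-1},{"dx":0.1,"dy":0,"dz":-0.44,"ax":0,"ay":0,"az":0,"grip":-1},{"dx":0.1,"dy":0,"dz":-0.44,"ax":0,"ay":0,"az":0,"grip":-1}]'; python3 go.py .371 -.23 .22 -.14
```

```text
clock: 2.92
position: [0.4617, 0.311, 0.2285]
ee_rot: [0.006, 0.141, 0.99, 0.004]
contact_force: [0.7, 0.2, -0.0]
width: 0.0
gripper_force: 0.0
t 2.92 pos [0.4617 0.311  0.2285] F [ 0.7  0.2 -0. ] w 0.0
d [-0.254 -2.18   0.015] a [ 0.006  0.007 -0.09 ]
```

```bash
python3 -m jog '[{"dx":-0.1,"dy":-0.83,"dz":0,"ax":0,"ay":0,"az":-0.03,"grip":-1},{"dx":-0.1,"dy":-0.83,"dz":0,"ax":0,"ay":0,"az":-0.03,"grip":-1},{"dx":-0.1,"dy":-0.83,"dz":0,"ax":0,"ay":0,"az":-0.03,"grip":-1},{"dx":-0.1,"dy":-0.83,"dz":0,"ax":0,"ay":0,"az":-0.03,"grip":-1},{"dx":-0.1,"dy":-0.83,"dz":0,"ax":0,"ay":0,"az":-0.03,"grip":-1}]'
python3 -m jog '[{"dx":-0.1,"dy":-0.83,"dz":0,"ax":0,"ay":0,"az":-0.06,"grip":-1},{"dx":-0.1,"dy":-0.83,"dz":0,"ax":0,"ay":0,"az":-0.06,"grip":-1},{"dx":-0.1,"dy":-0.83,"dz":0,"ax":0,"ay":0,"az":-0.06,"grip":-1},{"dx":-0.1,"dy":-0.83,"dz":0,"ax":0,"ay":0,"az":-0.06,"grip":-1},{"dx":-0.1,"dy":-0.83,"dz":0,"ax":0,"ay":0,"az":-0.06,"grip":-1}]'; python3 go.py .371 -.23 .22 -.14
```

```text
clock: 3.33
position: [0.424, 0.1018, 0.2208]
ee_rot: [0.0, 0.117, 0.993, -0.0]
contact_force: [0.7, -1.1, 0.1]
width: -0.0002
gripper_force: 0.0
clock: 3.75
position: [0.4002, -0.1036, 0.221]
ee_rot: [0.001, 0.071, 0.998, -0.0]
contact_force: [1.1, -0.4, -0.4]
width: 0.0001
gripper_force: 0.0
t 3.75 pos [ 0.4002 -0.1036  0.221 ] F [ 1.1 -0.4 -0.4] w 0.0
d [ 0.044 -0.517  0.004] a [-0.     0.001 -0.001]
```

Before the second tip, I'll check the underside of the left crate while traversing.

```bash
python3 -m jog '[{"dx":0.05,"dy":-0.52,"dz":0,"ax":0,"ay":0,"az":0,"grip":-1},{"dx":0.05,"dy":-0.52,"dz":0,"ax":0,"ay":0,"az":0,"grip":-1},{"dx":0.05,"dy":-0.52,"dz":0,"ax":0,"ay":0,"az":0,"grip":-1},{"dx":0.05,"dy":-0.52,"dz":0.15,"ax":0,"ay":0,"az":0,"grip":-1},{"dx":0.05,"dy":-0.52,"dz":0.3,"ax":0,"ay":0,"az":0,"grip":-1}]'
python3 -m jog '[{"dx":0,"dy":0,"dz":0.15,"ax":0,"ay":0,"az":0,"grip":-1},{"dx":0,"dy":0,"dz":0.15,"ax":0,"ay":0,"az":0,"grip":-1}]'
python3 go.py .371 -.23 .11 -.14
python3 - <<'E'
from h import *
a=shot('side')['img'][120:260,120:320];b=shot('top')['img'][190:330,120:320]
cv2.imwrite('pics/s3.png',cv2.resize(np.hstack([a,b]),None,fx=2,fy=2,interpolation=cv2.INTER_CUBIC)[:,:,::-1])
E
```

```text
clock: 4.17
position: [0.3714, -0.2336, 0.1469]
ee_rot: [0.003, 0.073, 0.997, -0.003]
contact_force: [-0.2, -0.7, -1.6]
width: 0.0001
gripper_force: 0.0
clock: 4.33
position: [0.3655, -0.2255, 0.1028]
ee_rot: [-0.006, 0.071, 0.997, 0.004]
contact_force: [-2.0, 0.9, 0.5]
width: 0.0001
gripper_force: 0.0
t 4.33 pos [ 0.3655 -0.2255  0.1028] F [-2.   0.9  0.5] w 0.0
d [-0.024 -0.015 -0.029] a [ 0.005 -0.008 -0.002]
```

View pics/s3.png

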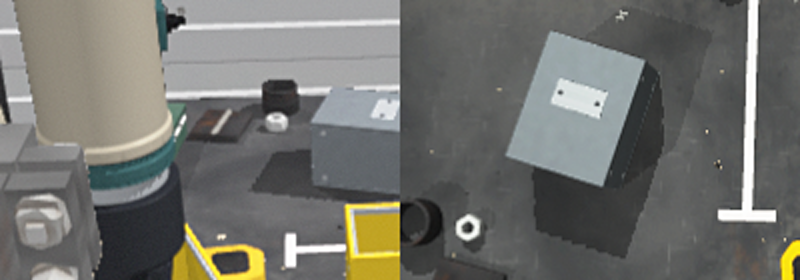

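L lies flat on its far side: in the top crop (580,110) its label faces up and the near edge runs (508,157)–(603,187). The underside is edge-on to both cameras, so I'll compare the two crates after tipping R.

```bash
python3 -m jog '[{"dx":-0.04,"dy":0,"dz":0,"ax":0,"ay":0,"az":0,"grip":-1},{"dx":-0.1,"dy":0,"dz":0,"ax":0,"ay":0,"az":0,"grip":-1},{"dx":-0.125,"dy":0,"dz":0,"ax":0,"ay":0,"az":0,"grip":-1},{"dx":-0.15,"dy":0,"dz":0,"ax":0,"ay":0,"az":0,"grip":-1},{"dx":-0.175,"dy":0,"dz":0,"ax":0,"ay":0,"az":0,"grip":-1}]'
python3 -m jog '[{"dx":-0.025,"dy":0,"dz":0,"ax":0,"ay":0,"az":0,"grip":-1},{"dx":-0.05,"dy":0,"dz":0,"ax":0,"ay":0,"az":0,"grip":-1},{"dx":-0.075,"dy":0,"dz":0,"ax":0,"ay":0,"az":0,"grip":-1},{"dx":-0.1,"dy":0,"dz":0,"ax":0,"ay":0,"az":0,"grip":-1},{"dx":-0.125,"dy":0,"dz":0,"ax":0,"ay":0,"az":0,"grip":-1}]'
python3 -m jog '[{"dx":-0.025,"dy":0,"dz":0,"ax":0,"ay":0,"az":0,"grip":-1},{"dx":-0.05,"dy":0,"dz":0,"ax":0,"ay":0,"az":0,"grip":-1},{"dx":-0.075,"dy":0,"dz":0,"ax":0,"ay":0,"az":0,"grip":-1},{"dx":-0.1,"dy":0,"dz":0,"ax":0,"ay":0,"az":0,"grip":-1},{"dx":-0.125,"dy":0,"dz":0,"ax":0,"ay":0,"az":0,"grip":-1}]'
python3 go.py .487 -.246 .11 -.14
```

```text
clock: 4.85
position: [0.4142, -0.2353, 0.1097]
ee_rot: [0.0, 0.07, 0.998, -0.001]
contact_force: [-4.0, 1.2, 1.6]
width: 0.0001
gripper_force: 1.6
clock: 5.27
position: [0.4452, -0.2398, 0.1085]
ee_rot: [0.0, 0.071, 0.997, 0.0]
contact_force: [-1.8, 0.6, 3.1]
width: 0.0002
gripper_force: 1.4
clock: 5.68
position: [0.4766, -0.2443, 0.1083]
ee_rot: [0.0, 0.071, 0.997, -0.0]
contact_force: [0.1, -0.5, 0.4]
width: -0.0001
gripper_force: 0.2
t 5.68 pos [ 0.4766 -0.2443  0.1083] F [ 0.1 -0.5  0.4] w -0.0
d [-0.042 -0.001 -0.007] a [-0.     0.001 -0.001]
```

```bash
python3 -m jog '[{"dx":-0.025,"dy":0,"dz":0,"ax":0,"ay":0,"az":0,"grip":-1},{"dx":-0.045,"dy":0,"dz":0,"ax":0,"ay":0,"az":0,"grip":-1},{"dx":-0.045,"dy":0,"dz":0,"ax":0,"ay":0,"az":0,"grip":-1},{"dx":-0.045,"dy":0,"dz":0,"ax":0,"ay":0,"az":0,"grip":-1}]'
python3 -m jog '[{"dx":0.05,"dy":0,"dz":-0.15,"ax":0,"ay":0,"az":0,"grip":-1},{"dx":0.1,"dy":0,"dz":-0.3,"ax":0,"ay":0,"az":0,"grip":-1},{"dx":0.25,"dy":0.1,"dz":-0.4,"ax":0,"ay":0,"az":0,"grip":-1},{"dx":0.4,"dy":0.2,"dz":-0.44,"ax":0,"ay":0,"az":0,"grip":-1},{"dx":0.5,"dy":0.3,"dz":-0.44,"ax":0,"ay":0,"az":0,"grip":-1}]'
python3 -m jog '[{"dx":0.1,"dy":0.16,"dz":0,"ax":0,"ay":0,"az":0,"grip":-1},{"dx":0.1,"dy":0.32,"dz":0,"ax":0,"ay":0,"az":0,"grip":-1},{"dx":0.1,"dy":0.48,"dz":0,"ax":0,"ay":0,"az":0,"grip":-1},{"dx":0.1,"dy":0.64,"dz":0,"ax":0,"ay":0,"az":0,"grip":-1},{"dx":0.1,"dy":0.8,"dz":0,"ax":0,"ay":0,"az":0,"grip":-1}]'
python3 - <<'E'
from h import *
d=shot('top');e=d['img'];s=shot('side')['img']
cv2.imwrite('pics/t4.png',e[:,:,::-1])
a=cv2.resize(e[210:310,150:250],None,fx=4,fy=4,interpolation=cv2.INTER_CUBIC);b=cv2.resize(e[210:310,440:540],None,fx=4,fy=4,interpolation=cv2.INTER_CUBIC)
cv2.imwrite('pics/c4.png',np.hstack([a,b])[:,:,::-1]);cv2.imwrite('pics/s4.png',s[:,:,::-1])
E
```

```text
clock: 6.02
position: [0.4868, -0.2456, 0.1081]
ee_rot: [-0.0, 0.071, 0.997, 0.0]
contact_force: [0.9, 0.7, 0.2]
width: -0.0002
gripper_force: 0.0
clock: 6.43
position: [0.3777, -0.1597, 0.2199]
ee_rot: [0.002, 0.072, 0.997, -0.001]
contact_force: [0.3, 1.0, -0.1]
width: -0.0002
gripper_force: 0.0
clock: 6.85
position: [0.3807, 0.0441, 0.2182]
ee_rot: [0.001, 0.071, 0.997, 0.0]
contact_force: [1.9, 0.0, -0.7]
width: 0.0
gripper_force: 0.0
```

View pics/c4.png

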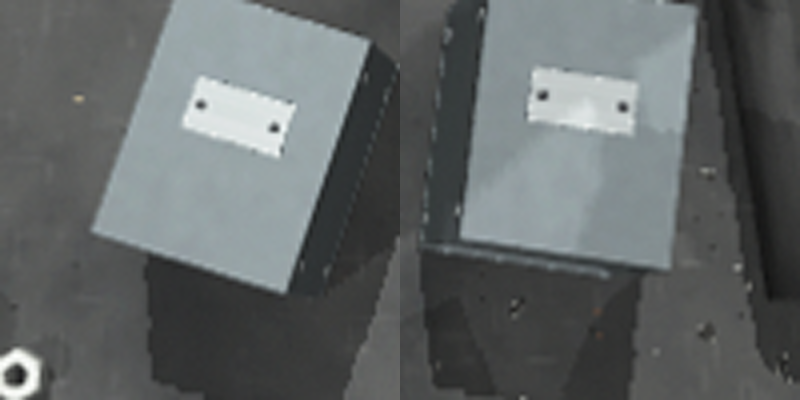

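```bash
python3 - <<'E'
from h import *
d=shot('top')
for n,q in dict(L=[(173,268),(222.5,283.3),(243,220.5)],R=[(455,270),(507.5,277.5),(514,212.5)]).items():
    P=[onz(d,*p,.08)[:2] for p in q]; m=(P[0]+P[1])/2; print(n,np.round(P,3).tolist(),'near mid',m.round(3),'W',np.linalg.norm(P[0]-P[1]),'L',np.linalg.norm(P[2]-P[1]),'yaw',np.arctan2(*(P[2]-P[1])[::-1]))
E
python3 go.py .42 .318 .22 -.28
```

```text
L [[0.509, 0.34], [0.481, 0.244], [0.603, 0.209]] near mid [0.495 0.292] W 0.10064661107320033 L 0.12733579967207553 yaw -0.27771948718221146
R [[0.512, -0.201], [0.499, -0.3], [0.625, -0.317]] near mid [ 0.506 -0.25 ] W 0.09959691012081166 L 0.12689403146597864 yaw -0.1352959813328551
t 7.0 pos [0.3809 0.045  0.2179] F [ 0.5 -1.2 -0.9] w 0.0
d [-0.008  1.103 -0.008] a [ 0.    -0.     0.092]
```

View pics/s4.png

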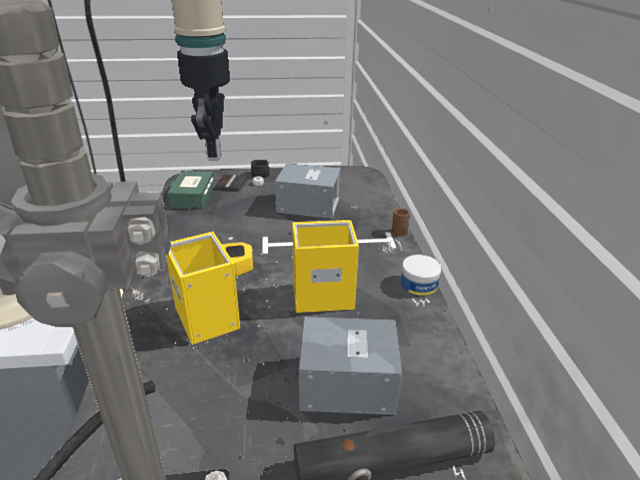

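Both crates lie flat, and their tops measure 100 x 127 mm. In the side view L is at (308,190) and R at (350,365). I'll nudge L about 50 mm away, which the plain crate's limit also allows, so that the top camera gets its underside at a usable slant.

```bash
python3 -m jog '[{"dx":0,"dy":0.8,"dz":0,"ax":0,"ay":0,"az":0.09,"grip":-1},{"dx":0,"dy":0.8,"dz":0,"ax":0,"ay":0,"az":0.09,"grip":-1},{"dx":0,"dy":0.8,"dz":0,"ax":0,"ay":0,"az":0.09,"grip":-1},{"dx":0,"dy":0.8,"dz":0,"ax":0,"ay":0,"az":0.09,"grip":-1},{"dx":0,"dy":0.8,"dz":0,"ax":0,"ay":0,"az":0.09,"grip":-1}]'; python3 go.py .42 .313 .16 -.28
```

```text
clock: 7.42
position: [0.4103, 0.2396, 0.2179]
ee_rot: [0.0, 0.142, 0.99, -0.0]
contact_force: [0.8, -0.8, 0.2]
width: -0.0
gripper_force: 0.0
t 7.42 pos [0.4103 0.2396 0.2179] F [ 0.8 -0.8  0.2] w -0.0
d [0.046 0.293 0.231] a [-0.001  0.    -0.004]
```

```bash
python3 -m jog '[{"dx":0.05,"dy":0.29,"dz":0.23,"ax":0,"ay":0,"az":0,"grip":-1},{"dx":0.05,"dy":0.29,"dz":0.23,"ax":0,"ay":0,"az":0,"grip":-1},{"dx":0.05,"dy":0.29,"dz":0.4,"ax":0,"ay":0,"az":0,"grip":-1},{"dx":0.05,"dy":0.29,"dz":0.55,"ax":0,"ay":0,"az":0,"grip":-1},{"dx":0.05,"dy":0.29,"dz":0.72,"ax":0,"ay":0,"az":0,"grip":-1}]'
python3 -m jog '[{"dx":0,"dy":0,"dz":0,"ax":0,"ay":0,"az":0,"grip":-1},{"dx":0,"dy":0,"dz":0,"ax":0,"ay":0,"az":0,"grip":-1}]'; python3 go.py .495 .292 .038 -.28
```

```text
clock: 7.83
position: [0.4192, 0.312, 0.0407]
ee_rot: [0.001, 0.141, 0.99, 0.0]
contact_force: [1.5, -0.1, -0.1]
width: -0.0001
gripper_force: 0.0
clock: 8.0
position: [0.4172, 0.3104, 0.0406]
ee_rot: [-0.002, 0.142, 0.99, -0.002]
contact_force: [1.1, -0.3, 1.3]
width: -0.0001
gripper_force: 0.0
t 8.0 pos [0.4172 0.3104 0.0406] F [ 1.1 -0.3  1.3] w -0.0
d [-0.319  0.017  0.009] a [-0.003 -0.002 -0.003]
```

```bash
python3 -m jog '[{"dx":-0.1,"dy":0.015,"dz":0,"ax":0,"ay":0,"az":0,"grip":-1},{"dx":-0.2,"dy":0.015,"dz":0,"ax":0,"ay":0,"az":0,"grip":-1},{"dx":-0.235,"dy":0.015,"dz":0,"ax":0,"ay":0,"az":0,"grip":-1},{"dx":-0.255,"dy":0.015,"dz":0,"ax":0,"ay":0,"az":0,"grip":-1},{"dx":-0.275,"dy":0.015,"dz":0,"ax":0,"ay":0,"az":0,"grip":-1}]'
python3 -m jog '[{"dx":-0.02,"dy":0,"dz":0,"ax":0,"ay":0,"az":0,"grip":-1},{"dx":-0.04,"dy":0,"dz":0,"ax":0,"ay":0,"az":0,"grip":-1},{"dx":-0.06,"dy":0,"dz":0,"ax":0,"ay":0,"az":0,"grip":-1},{"dx":-0.08,"dy":0,"dz":0,"ax":0,"ay":0,"az":0,"grip":-1},{"dx":-0.1,"dy":0,"dz":0,"ax":0,"ay":0,"az":0,"grip":-1}]'
python3 -m jog '[{"dx":-0.02,"dy":0,"dz":0,"ax":0,"ay":0,"az":0,"grip":-1},{"dx":-0.04,"dy":0,"dz":0,"ax":0,"ay":0,"az":0,"grip":-1},{"dx":-0.06,"dy":0,"dz":0,"ax":0,"ay":0,"az":0,"grip":-1},{"dx":-0.08,"dy":0,"dz":0,"ax":0,"ay":0,"az":0,"grip":-1},{"dx":-0.1,"dy":0,"dz":0,"ax":0,"ay":0,"az":0,"grip":-1}]'
python3 -m jog '[{"dx":0.1,"dy":0,"dz":0,"ax":0,"ay":0,"az":0,"grip":-1},{"dx":0.26,"dy":0,"dz":0,"ax":0,"ay":0,"az":0,"grip":-1},{"dx":0.42,"dy":0,"dz":0,"ax":0,"ay":0,"az":0,"grip":-1},{"dx":0.45,"dy":0,"dz":-0.15,"ax":0,"ay":0,"az":0,"grip":-1},{"dx":0.45,"dy":0,"dz":-0.3,"ax":0,"ay":0,"az":0,"grip":-1}]'
python3 -m jog '[{"dx":0,"dy":-0.16,"dz":-0.15,"ax":0,"ay":0,"az":0,"grip":-1},{"dx":0,"dy":-0.3,"dz":-0.3,"ax":0,"ay":0,"az":0,"grip":-1},{"dx":0,"dy":-0.44,"dz":-0.42,"ax":0,"ay":0,"az":0,"grip":-1},{"dx":0,"dy":-0.58,"dz":-0.42,"ax":0,"ay":0,"az":0,"grip":-1},{"dx":0,"dy":-0.72,"dz":-0.42,"ax":0,"ay":0,"az":0,"grip":-1}]'
python3 - <<'E'
from h import *
d=shot('top');e=d['img']
f=lambda c:cv2.resize(c,None,fx=6,fy=6,interpolation=cv2.INTER_CUBIC)
a=np.clip(np.hstack([f(e[230:295,165:230]),f(e[230:295,450:515])]).astype(float)*1.7,0,255).astype(np.uint8)
cv2.imwrite('pics/c5.png',a[:,:,::-1]);cv2.imwrite('pics/t5.png',e[:,:,::-1])
E
```

```text
clock: 8.42
position: [0.4859, 0.2968, 0.0442]
ee_rot: [0.001, 0.142, 0.99, 0.001]
contact_force: [-3.5, 1.2, 1.0]
width: -0.0001
gripper_force: 1.3
clock: 8.83
position: [0.5089, 0.2903, 0.0421]
ee_rot: [-0.0, 0.141, 0.99, -0.0]
contact_force: [-2.7, 1.5, 1.9]
width: -0.0004
gripper_force: 1.2
clock: 9.25
position: [0.5336, 0.2831, 0.042]
ee_rot: [-0.0, 0.141, 0.99, 0.0]
contact_force: [-2.9, 0.8, 2.3]
width: 0.0001
gripper_force: 1.2
clock: 9.67
position: [0.4195, 0.313, 0.1148]
ee_rot: [-0.004, 0.14, 0.99, -0.003]
contact_force: [1.6, 0.9, -0.4]
width: -0.0
gripper_force: 0.0
clock: 10.08
position: [0.38, 0.1496, 0.2243]
ee_rot: [0.004, 0.14, 0.99, 0.001]
contact_force: [1.2, -0.7, 1.0]
width: -0.0001
gripper_force: 0.0
```

View pics/c5.png

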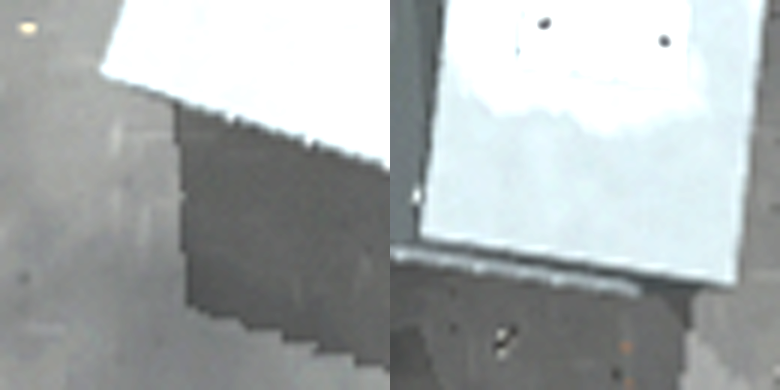

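This crop shows that L's yaw leaves its underside edge-on to the top camera, while R's underside shows as a strip about 4 px high at crop (390–690, 240–290). I'll sample both underside planes numerically.

```bash
cat > und.py <<'E'
import sys
from h import *
e=shot('top');
def und(m,yaw,d,nm):
    x=np.array([np.cos(yaw),np.sin(yaw),0]);l=np.array([-np.sin(yaw),np.cos(yaw),0])
    g=cv2.cvtColor(d['img'],cv2.COLOR_RGB2GRAY)
    ys=np.linspace(.055,-.055,23);zs=[.085,.075,.065,.055,.045,.035,.025,.015,.005,-.005]
    P=np.array([[np.r_[m,0]+l*y+[0,0,z] for y in ys] for z in zs])
    q=proj(d,P).astype(np.float32).reshape(len(zs),len(ys),2)
    print(nm,'px',q[1,2].round(1),q[-2,2].round(1),q[1,-3].round(1),q[-2,-3].round(1))
    print(cv2.remap(g,q[...,0],q[...,1],cv2.INTER_LINEAR))
if __name__=='__main__':
    und(np.array([.506,-.25]),-.135,e,'R')
    d=e;g=e['img'].min(2); c=(g[190:300,160:260]>95).astype(np.uint8)
    n,l,s,_=cv2.connectedComponentsWithStats(c);k=1+s[1:,4].argmax();v,u=np.nonzero(l==k)
    P=np.array([onz(e,a+160,b+190,.08)[:2] for a,b in zip(u,v)],np.float32)
    r=cv2.minAreaRect(P*1000);print(r,(cv2.boxPoints(r)/1000).round(3).tolist())
    print(e['img'][262:300,478])
E
python3 und.py
```

```text
R px [456.6 270.2] [446.9 272.2] [503.7 277.2] [490.4 278.6]
[[ 67  98  86  87  82  84  78  85  85  83  88  81  90  88  88  93  87  93
   91  93 101  84  85]
 [ 71  66  77  71  63  69  66  64  64  56  66  64  64  66  58  68  67  65
   69  61  78  87  84]
 [ 68  68  76  65  66  70  58  63  59  55  62  48  56  57  50  63  49  50
   54  47  64  75  81]
 [ 68  83  81  75  79  79  74  75  69  68  73  62  60  58  63  70  64  48
   48  46  49  73  79]
 [ 73  85  94  90  91  91  89  92  85  87  88  87  79  74  78  85  83  74
   49  48  49  55  81]
 [ 77  81 105  99  98 101 100  97  96  98  95  98  95  88  89  92  95  97
   75  48  49  51  75]
 [ 75  76  88 114  92  94 105  94 113  93  93 107  95 100  98  92 100  99
   94  67  51  50  51]
 [ 86  67  69 100  83  84  92  82  88  95  83  89  90  89 100  85  91  97
   87 100  55  55  50]
 [ 89  66  59  71  83  66  73  70  73  89  73  77  82  73  81  84  78  81
   79  81  85  58  55]
 [ 90  82  55  53  66  60  59  64  61  66  74  64  67  65  65  74  69  69
   72  67  72  71  61]]
((593.0567626953125, 285.59051513671875), (140.05618286132812, 175.6569061279297), 0.7076920866966248) [[0.5220000147819519, 0.37299999594688416], [0.5239999890327454, 0.19699999690055847], [0.6639999747276306, 0.19900000095367432], [0.6620000004768372, 0.37400001287460327]]
[[133 144 147]
 [132 144 146]
 [134 146 148]
 [133 146 147]
 [134 145 148]
 [132 142 147]
 [131 140 144]
 [130 140 143]
 [129 140 144]
 [130 140 144]
 [124 133 136]
 [ 76  80  82]
 [ 45  48  49]
 [ 74  80  82]
 [ 99 107 109]
 [ 79  82  83]
 [ 58  58  57]
 [ 60  61  60]
 [ 59  60  59]
 [ 59  59  60]
 [ 59  61  61]
 [ 57  59  58]
 [ 60  60  59]
 [ 62  62  63]
 [ 60  61  61]
 [ 62  62  61]
 [ 61  62  60]
 [ 60  61  60]
 [ 60  61  60]
 [ 61  62  60]
 [ 60  62  60]
 [ 61  62  61]
 [ 61  61  60]
 [ 60  62  60]
 [ 59  61  59]
 [ 60  61  60]
 [ 59  60  59]
 [ 65  66  65]]
```

```bash
cat > meas.py <<'E'
from h import *
def meas(d,x0,x1,y0,y1,nm,thr=112):
    g=d['img'].min(2); c=(g[y0:y1,x0:x1]>thr).astype(np.uint8)
    n,l,s,_=cv2.connectedComponentsWithStats(c);k=1+s[1:,4].argmax();v,u=np.nonzero(l==k)
    P=np.array([onz(d,a+x0,b+y0,.08)[:2] for a,b in zip(u,v)],np.float32)
    r=cv2.minAreaRect(P*1000);b=cv2.boxPoints(r)/1000
    b=b[np.argsort(b[:,0])]; near=b[:2];far=b[2:];v=far.mean(0)-near.mean(0)
    print(nm,'centre',np.round(r[0],0),'size',np.round(r[1],0),'near',near.mean(0).round(3),'far',far.mean(0).round(3),'yaw',round(float(np.arctan2(v[1],v[0])),3));print(b.round(3).tolist())
if __name__=='__main__':
    d=shot('top');meas(d,150,345,180,300,'L') if 0 else meas(d,150,285,180,300,'L');meas(d,430,530,180,300,'R')
E
python3 meas.py; python3 go.py .555 .40 .22 -.28
```

```text
L centre [608. 263.] size [100. 130.] near [0.545 0.281] far [0.67  0.245] yaw -0.284
[[0.531000018119812, 0.2329999953508377], [0.5590000152587891, 0.32899999618530273], [0.656000018119812, 0.19699999690055847], [0.6840000152587891, 0.2919999957084656]]
R centre [ 571. -258.] size [100. 128.] near [ 0.508 -0.25 ] far [ 0.635 -0.267] yaw -0.14
[[0.5009999871253967, -0.29899999499320984], [0.5149999856948853, -0.20000000298023224], [0.628000020980835, -0.31700000166893005], [0.6420000195503235, -0.21799999475479126]]
t 10.23 pos [0.378  0.1482 0.2222] F [0.5 0.9 0.4] w 0.0
d [-0.393  1.167  0.011] a [ 0.001  0.002 -0.005]
```

```bash
python3 -m jog '[{"dx":-0.5,"dy":0.7,"dz":0,"ax":0,"ay":0,"az":0,"grip":-1},{"dx":-0.5,"dy":0.7,"dz":0,"ax":0,"ay":0,"az":0,"grip":-1},{"dx":-0.5,"dy":0.7,"dz":0,"ax":0,"ay":0,"az":0,"grip":-1},{"dx":-0.5,"dy":0.7,"dz":0,"ax":0,"ay":0,"az":0,"grip":-1},{"dx":-0.5,"dy":0.7,"dz":0,"ax":0,"ay":0,"az":0,"grip":-1}]'; python3 go.py .6 .38 .2 -.28
```

```text
clock: 10.65
position: [0.5432, 0.2821, 0.2202]
ee_rot: [0.0, 0.141, 0.99, 0.0]
contact_force: [0.3, -0.3, 0.6]
width: 0.0001
gripper_force: 0.0
t 10.65 pos [0.5432 0.2821 0.2202] F [ 0.3 -0.3  0.6] w 0.0
d [-0.109  0.439  0.081] a [ 0.     0.    -0.001]
```

```bash
python3 -m jog '[{"dx":-0.11,"dy":0.44,"dz":0.08,"ax":0,"ay":0,"az":0,"grip":-1},{"dx":-0.11,"dy":0.44,"dz":0.08,"ax":0,"ay":0,"az":0,"grip":-1},{"dx":-0.11,"dy":0.44,"dz":0.08,"ax":0,"ay":0,"az":0,"grip":-1},{"dx":-0.11,"dy":0.44,"dz":0.24,"ax":0,"ay":0,"az":0,"grip":-1},{"dx":-0.11,"dy":0.44,"dz":0.4,"ax":0,"ay":0,"az":0,"grip":-1}]'
python3 -m jog '[{"dx":0,"dy":0,"dz":0.16,"ax":0,"ay":0,"az":0,"grip":-1},{"dx":0,"dy":0,"dz":0.32,"ax":0,"ay":0,"az":0,"grip":-1},{"dx":0,"dy":0,"dz":0.32,"ax":0,"ay":0,"az":0,"grip":-1}]'
python3 go.py .583 .322 .04 -.28
```

```text
clock: 11.07
position: [0.6014, 0.3822, 0.1207]
ee_rot: [0.003, 0.14, 0.99, 0.002]
contact_force: [0.5, -0.3, -1.1]
width: 0.0002
gripper_force: 0.0
clock: 11.32
position: [0.5923, 0.3759, 0.0306]
ee_rot: [-0.007, 0.14, 0.99, -0.005]
contact_force: [-1.6, -0.9, -1.0]
width: -0.0001
gripper_force: 0.0
t 11.32 pos [0.5923 0.3759 0.0306] F [-1.6 -0.9 -1. ] w -0.0
d [-0.024 -0.218 -0.035] a [-0.007 -0.008 -0.001]
```

```bash
python3 -m jog '[{"dx":0,"dy":-0.06,"dz":0,"ax":0,"ay":0,"az":0,"grip":-1},{"dx":0,"dy":-0.12,"dz":0,"ax":0,"ay":0,"az":0,"grip":-1},{"dx":0,"dy":-0.14,"dz":0,"ax":0,"ay":0,"az":0,"grip":-1},{"dx":0,"dy":-0.16,"dz":0,"ax":0,"ay":0,"az":0,"grip":-1},{"dx":0,"dy":-0.18,"dz":0,"ax":0,"ay":0,"az":0,"grip":-1}]'
python3 -m jog '[{"dx":0,"dy":-0.02,"dz":0,"ax":0,"ay":0,"az":0,"grip":-1},{"dx":0,"dy":-0.04,"dz":0,"ax":0,"ay":0,"az":0,"grip":-1},{"dx":0,"dy":-0.06,"dz":0,"ax":0,"ay":0,"az":0,"grip":-1},{"dx":0,"dy":-0.08,"dz":0,"ax":0,"ay":0,"az":0,"grip":-1}]'
python3 meas.py
```

```text
clock: 11.73
position: [0.5867, 0.3352, 0.0426]
ee_rot: [0.001, 0.141, 0.99, 0.001]
contact_force: [0.7, 2.0, 0.3]
width: -0.0002
gripper_force: 0.8
clock: 12.07
position: [0.5807, 0.3157, 0.0423]
ee_rot: [0.001, 0.141, 0.99, 0.001]
contact_force: [-0.8, 4.4, 4.1]
width: 0.0
gripper_force: 2.9
L centre [606. 245.] size [100. 130.] near [0.542 0.258] far [0.671 0.233] yaw -0.191
[[0.5329999923706055, 0.20900000631809235], [0.5519999861717224, 0.3070000112056732], [0.6610000133514404, 0.18400000035762787], [0.6800000071525574, 0.28200000524520874]]
R centre [ 571. -259.] size [100. 129.] near [ 0.507 -0.25 ] far [ 0.635 -0.268] yaw -0.143
[[0.5, -0.29899999499320984], [0.5139999985694885, -0.20000000298023224], [0.628000020980835, -0.31700000166893005], [0.6420000195503235, -0.21899999678134918]]
```

```bash
python3 -m jog '[{"dx":0,"dy":-0.02,"dz":0,"ax":0,"ay":0,"az":0,"grip":-1},{"dx":0,"dy":-0.04,"dz":0,"ax":0,"ay":0,"az":0,"grip":-1},{"dx":0,"dy":-0.06,"dz":0,"ax":0,"ay":0,"az":0,"grip":-1}]'
cat > u2.py <<'E'
from h import *
from meas import meas
import sys
d=shot('top');meas(d,150,285,180,300,'L')
g=cv2.cvtColor(d['img'],cv2.COLOR_RGB2GRAY)
# columns straight down across near edge; print rows from edge
def strip(p0,p1):
    a=proj(d,[[*p0,.08],[*p1,.08]])
    for t in np.linspace(.04,.96,24):
        u,v=a[0]+(a[1]-a[0])*t
        q=np.arange(-2,8); r=cv2.remap(g,np.full(10,u,np.float32),(v+q).astype(np.float32),cv2.INTER_LINEAR).ravel();print(round(float(t),2),r.tolist())
exec(sys.argv[1])
E
python3 - <<'E'
E
python3 u2.py 'pass'
```

```text
clock: 12.37
position: [0.5764, 0.3012, 0.0421]
ee_rot: [0.001, 0.141, 0.99, 0.001]
contact_force: [1.1, 5.3, 6.8]
width: 0.0002
gripper_force: 3.9
L centre [607. 233.] size [100. 129.] near [0.543 0.24 ] far [0.671 0.225] yaw -0.115
[[0.5370000004768372, 0.1899999976158142], [0.5490000247955322, 0.28999999165534973], [0.6660000085830688, 0.17599999904632568], [0.6769999861717224, 0.2750000059604645]]
```

```bash
python3 u2.py '
print("L");strip((.549,.290),(.537,.190))
print("R");strip((.514,-.200),(.500,-.299))'
```

```text
L centre [607. 231.] size [100. 129.] near [0.543 0.238] far [0.671 0.225] yaw -0.108
[[0.5370000004768372, 0.1889999955892563], [0.5479999780654907, 0.2879999876022339], [0.6660000085830688, 0.17499999701976776], [0.6759999990463257, 0.27399998903274536]]
L
0.04 [98, 97, 100, 96, 94, 94, 94, 94, 93, 95]
0.08 [104, 106, 105, 78, 87, 94, 94, 94, 94, 94]
0.12 [106, 107, 94, 73, 80, 91, 93, 89, 78, 64]
0.16 [106, 107, 95, 67, 73, 88, 94, 78, 65, 61]
0.2 [107, 107, 101, 64, 53, 81, 95, 70, 58, 60]
0.24 [139, 157, 129, 67, 48, 71, 76, 64, 59, 59]
0.28 [99, 104, 89, 80, 98, 94, 68, 59, 60, 59]
0.32 [103, 107, 96, 90, 102, 80, 61, 58, 59, 59]
0.36 [103, 104, 100, 78, 98, 84, 62, 58, 58, 59]
0.4 [135, 115, 94, 68, 84, 86, 65, 58, 58, 59]
0.44 [162, 158, 115, 62, 77, 86, 65, 58, 60, 59]
0.48 [158, 166, 118, 57, 76, 70, 58, 59, 59, 60]
0.52 [158, 159, 140, 80, 67, 73, 63, 60, 60, 61]
0.56 [160, 158, 125, 72, 66, 80, 66, 59, 59, 59]
0.6 [160, 165, 118, 57, 83, 87, 68, 62, 61, 60]
0.64 [161, 172, 116, 56, 76, 68, 65, 63, 61, 60]
0.68 [163, 156, 109, 65, 70, 75, 70, 68, 66, 64]
0.72 [164, 160, 11
[... 815 characters left out ...]
, 60]
0.44 [158, 153, 114, 72, 80, 108, 99, 70, 61, 62]
0.48 [157, 161, 116, 67, 81, 102, 80, 60, 61, 62]
0.52 [158, 154, 110, 71, 78, 97, 85, 66, 60, 61]
0.56 [161, 155, 118, 75, 79, 99, 88, 67, 61, 62]
0.6 [161, 163, 118, 65, 82, 103, 81, 58, 62, 62]
0.64 [162, 161, 116, 71, 80, 97, 84, 65, 63, 64]
0.68 [160, 154, 117, 74, 77, 104, 100, 73, 63, 64]
0.72 [160, 163, 119, 66, 59, 72, 72, 64, 64, 64]
0.76 [162, 161, 116, 67, 58, 63, 65, 64, 64, 64]
0.8 [161, 153, 118, 73, 59, 63, 63, 64, 64, 64]
0.84 [161, 160, 117, 67, 61, 62, 63, 64, 63, 62]
0.88 [161, 161, 115, 70, 76, 91, 97, 98, 98, 98]
0.92 [160, 151, 115, 86, 90, 99, 100, 99, 98, 98]
0.96 [160, 158, 121, 93, 97, 103, 105, 104, 104, 104]
```

L's strip shows dark structure between t≈0.4 and 0.8, while R's is perfectly uniform. I'll confirm with the last enlarged crop.

Run:
```python
from h import *
e=shot('top')['img']
f=lambda c:cv2.resize(c,None,fx=9,fy=9,interpolation=cv2.INTER_CUBIC)
a=np.clip(np.vstack([f(e[238:268,180:260]),f(e[262:288,440:520])]).astype(float)*1.5,0,255).astype(np.uint8)
cv2.imwrite('pics/c6.png',a[:,:,::-1])
```

```text
(no output)
```

View pics/c6.png

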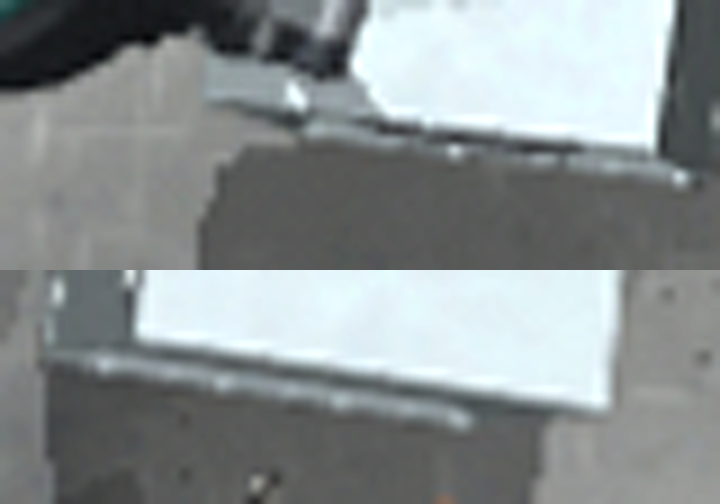

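In the upper crop, L's underside strip is broken by a dark section at (380–580) between grey ends. In the lower crop, R's strip is uniform. L is therefore the stamped crate, so I'll push it to the line.

```bash
python3 -m jog '[{"dx":0,"dy":0.06,"dz":0,"ax":0,"ay":0,"az":0,"grip":-1},{"dx":-0.05,"dy":0.07,"dz":0,"ax":0,"ay":0,"az":-0.05,"grip":-1},{"dx":-0.11,"dy":0.07,"dz":0,"ax":0,"ay":0,"az":-0.1,"grip":-1},{"dx":-0.11,"dy":0.07,"dz":0,"ax":0,"ay":0,"az":-0.1,"grip":-1},{"dx":-0.11,"dy":0.07,"dz":0,"ax":0,"ay":0,"az":-0.1,"grip":-1}]'; python3 go.py .605 .17 .042 -.123
```

```text
clock: 12.93
position: [0.6064, 0.3083, 0.0401]
ee_rot: [-0.001, 0.064, 0.998, -0.001]
contact_force: [0.5, -0.4, 0.3]
width: 0.0004
gripper_force: 0.0
t 12.93 pos [0.6064 0.3083 0.0401] F [ 0.5 -0.4  0.3] w 0.0
d [-0.065 -0.55  -0.007] a [-0.001 -0.001 -0.004]
```

```bash
python3 -m jog '[{"dx":0,"dy":-0.02,"dz":0,"ax":0,"ay":0,"az":0,"grip":-1},{"dx":0,"dy":-0.04,"dz":0,"ax":0,"ay":0,"az":0,"grip":-1},{"dx":-0.005,"dy":-0.06,"dz":0,"ax":0,"ay":0,"az":0,"grip":-1},{"dx":-0.01,"dy":-0.085,"dz":0,"ax":0,"ay":0,"az":0,"grip":-1},{"dx":-0.013,"dy":-0.11,"dz":0,"ax":0,"ay":0,"az":0,"grip":-1}]'
python3 -m jog '[{"dx":-0.003,"dy":-0.025,"dz":0,"ax":0,"ay":0,"az":0,"grip":-1},{"dx":-0.006,"dy":-0.05,"dz":0,"ax":0,"ay":0,"az":0,"grip":-1},{"dx":-0.01,"dy":-0.075,"dz":0,"ax":0,"ay":0,"az":0,"grip":-1},{"dx":-0.013,"dy":-0.1,"dz":0,"ax":0,"ay":0,"az":0,"grip":-1},{"dx":-0.016,"dy":-0.125,"dz":0,"ax":0,"ay":0,"az":0,"grip":-1}]'
sed -i 's/(d,150,285,180,300/(d,170,285,180,300/' meas.py; python3 meas.py
```

```text
clock: 13.35
position: [0.6069, 0.2817, 0.0416]
ee_rot: [0.0, 0.063, 0.998, 0.0]
contact_force: [0.9, 1.6, 0.4]
width: 0.0001
gripper_force: 0.9
clock: 13.77
position: [0.6071, 0.25, 0.0415]
ee_rot: [0.0, 0.063, 0.998, 0.0]
contact_force: [-0.3, 3.4, 3.2]
width: 0.0
gripper_force: 2.0
L centre [606. 184.] size [ 99. 129.] near [0.543 0.195] far [0.669 0.173] yaw -0.17
[[0.5339999794960022, 0.1459999978542328], [0.5509999990463257, 0.24300000071525574], [0.6610000133514404, 0.12399999797344208], [0.6779999732971191, 0.22100000083446503]]
R centre [ 571. -259.] size [100. 129.] near [ 0.507 -0.25 ] far [ 0.635 -0.268] yaw -0.145
[[0.5, -0.29899999499320984], [0.5139999985694885, -0.20000000298023224], [0.6269999742507935, -0.3179999887943268], [0.6420000195503235, -0.21899999678134918]]
```

```bash
python3 -m jog '[{"dx":-0.003,"dy":-0.025,"dz":0,"ax":0,"ay":0,"az":0,"grip":-1},{"dx":-0.006,"dy":-0.05,"dz":0,"ax":0,"ay":0,"az":0,"grip":-1},{"dx":-0.008,"dy":-0.075,"dz":0,"ax":0,"ay":0,"az":0,"grip":-1},{"dx":-0.01,"dy":-0.1,"dz":0,"ax":0,"ay":0,"az":0,"grip":-1},{"dx":-0.012,"dy":-0.125,"dz":0,"ax":0,"ay":0,"az":0,"grip":-1}]'
python3 -m jog '[{"dx":-0.002,"dy":-0.025,"dz":0,"ax":0,"ay":0,"az":0,"grip":-1},{"dx":-0.004,"dy":-0.05,"dz":0,"ax":0,"ay":0,"az":0,"grip":-1},{"dx":-0.006,"dy":-0.075,"dz":0,"ax":0,"ay":0,"az":0,"grip":-1},{"dx":-0.008,"dy":-0.1,"dz":0,"ax":0,"ay":0,"az":0,"grip":-1},{"dx":-0.01,"dy":-0.12,"dz":0,"ax":0,"ay":0,"az":0,"grip":-1}]'
python3 - <<'E'
from h import *
from meas import meas
meas(shot('top'),200,350,185,280,'L')
E
```

```text
clock: 14.23
position: [0.6061, 0.2187, 0.0414]
ee_rot: [0.0, 0.063, 0.998, 0.0]
contact_force: [-0.0, 3.9, 3.6]
width: 0.0001
gripper_force: 2.8
clock: 14.65
position: [0.6046, 0.1883, 0.0414]
ee_rot: [0.0, 0.063, 0.998, 0.0]
contact_force: [-0.2, 4.5, 5.8]
width: -0.0004
gripper_force: 3.3
L centre [608. 121.] size [ 98. 138.] near [0.54  0.133] far [0.677 0.11 ] yaw -0.167
[[0.5320000052452087, 0.08399999886751175], [0.5479999780654907, 0.1809999942779541], [0.6690000295639038, 0.061000000685453415], [0.6850000023841858, 0.15800000727176666]]
```

```bash
python3 -m jog '[{"dx":-0.001,"dy":-0.015,"dz":0,"ax":0,"ay":0,"az":0,"grip":-1},{"dx":-0.003,"dy":-0.03,"dz":0,"ax":0,"ay":0,"az":0,"grip":-1},{"dx":-0.004,"dy":-0.042,"dz":0,"ax":0,"ay":0,"az":0,"grip":-1}]'
python3 -m jog '[{"dx":0,"dy":0.06,"dz":0,"ax":0,"ay":0,"az":0,"grip":-1},{"dx":0,"dy":0.2,"dz":0,"ax":0,"ay":0,"az":0,"grip":-1},{"dx":0,"dy":0.35,"dz":-0.05,"ax":0,"ay":0,"az":0,"grip":-1},{"dx":0,"dy":0.45,"dz":-0.2,"ax":0,"ay":0,"az":0,"grip":-1},{"dx":0,"dy":0.5,"dz":-0.35,"ax":0,"ay":0,"az":0,"grip":-1}]'
python3 -m jog '[{"dx":0,"dy":0.05,"dz":-0.15,"ax":0,"ay":0,"az":0,"grip":-1},{"dx":0,"dy":0.1,"dz":-0.3,"ax":0,"ay":0,"az":0,"grip":-1},{"dx":0,"dy":0.1,"dz":-0.3,"ax":0,"ay":0,"az":0,"grip":-1},{"dx":0,"dy":0.1,"dz":-0.3,"ax":0,"ay":0,"az":0,"grip":-1},{"dx":0,"dy":0.1,"dz":-0.3,"ax":0,"ay":0,"az":0,"grip":-1}]'
python3 - <<'E'
from h import *
from meas import meas
d=shot('top');meas(d,225,355,190,285,'L',125);meas(d,225,355,195,280,'L',140);meas(d,430,530,180,300,'R')
for n,u,v,z in[('line far',298.5,177,0),('near',293.5,298,0)]:print(n,onz(d,u,v,z).round(3), d['img'][v-6:v+7:3,int(u)].min(1))
E
```

```text
clock: 14.95
position: [0.6043, 0.178, 0.0413]
ee_rot: [0.0, 0.063, 0.998, 0.0]
contact_force: [-1.3, 5.0, 4.7]
width: -0.0005
gripper_force: 3.3
clock: 15.37
position: [0.6174, 0.3038, 0.1242]
ee_rot: [-0.004, 0.062, 0.998, -0.002]
contact_force: [1.2, 0.7, 0.5]
width: -0.0
gripper_force: 0.0
clock: 15.78
position: [0.6222, 0.3264, 0.2011]
ee_rot: [-0.001, 0.063, 0.998, -0.001]
contact_force: [0.3, -0.6, 0.1]
width: 0.0001
gripper_force: 0.0
L centre [603. 111.] size [ 99. 128.] near [0.54  0.122] far [0.666 0.1  ] yaw -0.167
[[0.5320000052452087, 0.0729999989271164], [0.5479999780654907, 0.17000000178813934], [0.6579999923706055, 0.052000001072883606], [0.6740000247955322, 0.14900000393390656]]
L centre [602. 111.] size [ 98. 126.] near [0.54  0.121] far [0.664 0.101] yaw -0.166
[[0.5320000052452087, 0.0729999989271164], [0.5479999780654907, 0.17000000178813934], [0.656000018119812, 0.052000001072883606], [0.671999990940094, 0.14900000393390656]]
R centre [ 571. -259.] size [100. 129.] near [ 0.507 -0.25 ] far [ 0.635 -0.268] yaw -0.141
[[0.5, -0.29899999499320984], [0.5139999985694885, -0.20000000298023224], [0.628000020980835, -0.31700000166893005], [0.6420000195503235, -0.21899999678134918]]
line far [0.713 0.108 0.   ] [ 97 250 253 250 249]
near [0.454 0.113 0.   ] [250 254 251  80  79]
```

The stamped crate's middle is at (0.603, 0.111), and the line is at y = 0.110 there. R has not moved and the robot is clear, so I'm handing in.

```bash
python3 -c "from rig import manip;print(manip.sign_off())"
```

```text
the job is handed in; nothing more can be done
None
```

Both crates are tipped onto their far sides and the stamped one, which was left of the line, now lies with its middle about 1 mm from the line; the job is handed in, with no verdict returned.

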